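# Find the rocking cover on the parts case and press it home

## Robot

A 6-joint arm with a two-finger parallel gripper is mounted at the origin on a cart in front of the work surface, level with it; the furniture and walls round the work are solid. World frame = base frame: x ahead of the robot, y to its left, z up, the work surface at z = 0. Lengths are in m, angles in rad, forces in N, time in s.
With the tool pointing down it reaches from about 0.375 to 0.9 m from the base axis. Payload 3.1 kg.
Tool frame: the origin (TCP) lies between the finger pads; the fingertips stand 14 mm ahead of it and the grasp point (between the pads) lies 5 mm behind it (env.tips_ahead is the z of the fingertips in the tool frame, in m); z points along the fingers, x is the direction in which the jaws open and shut, and the axes are right-handed (so a half turn about z gives the same grasp; the last joint's range is limited). The gripper opens to 85 mm and grips with 20 to 120 N. Pads are 22 mm wide; open, the fingers measure 114 mm over their backs; the gripper's body (76 mm by 85 mm) begins 54 mm behind the grasp point. The pads swing forward as they close: fully open they stand 13 mm farther back than shut.
Start: joints at [1.014, 0.527, 1.433, -0, 1.181, -0.178], TCP at [0.231, 0.581, 0.245] pointing down, gripper open.
Joint ranges: [-3.08, 3.08], [-0.75, 2.2], [0.22, 2.44], [-1.43, 4.57], [0, 2.65], [-2.85, 2.85]. Speed limits (rad/s): [2.79, 2.79, 3.14, 3.14, 3.14, 3.14].

## Interface

Orientations are given as [roll, pitch, yaw] about the fixed x, y, z axes, in that order (R = Rz(yaw) Ry(pitch) Rx(roll)).
In Python, from bench import env gives the robot as it stands. The module is installed in compiled form; this text tells all that it offers. Calls block until the motion is done:
- env.goto(position, orientation): joint-space move of the TCP to a pose.
- env.move_straight(position, vel=0.15, orientation=None, stop_force=None): straight line of the TCP; orientation=None keeps the orientation; vel is the mean speed in m/s. With stop_force (N) it stops when the force on the tool has changed by that much, and returns True; else False.
- env.move_j(angles): joint-space move.
- env.grip(opening, squeeze=None): finger opening in m; squeeze is the grip in N (None keeps the last); returns when the fingers have stopped.
- env.hold(seconds).
- env.inverse_kinematics(position, orientation): joint angles nearest the present ones, or None.
- env.grab_frame(name): name is "scene" or "top"; returns the picture (420x560x3 uint8, red, green, blue); there is no depth.
- env.camera_model(name): a dict with "K" (3x3 intrinsics, pixels), "k1" (the pictures are not rectified: a ray, as slopes to the right and down, at radius r is drawn at 1 + k1 r^2 times it, then the intrinsics apply), "T" (4x4, takes a point from camera to world coordinates). Camera axes: x right, y down, z forward; pixel columns grow to the right and rows downward; lengths in m; the calibration is good to about 2 mm. A picture is of the moment at which its call begins. camera_model takes no time and is no camera call.
A pose or a line that the arm cannot do raises env.IKError and nothing moves.
- env.hand_in(): hands the job in, once; it reports no verdict.
Readings, each from a call of its own:
- env.read_time_s(): time.
- env.read_joint_pos(): joint angles.
- env.read_joint_velocities(): joint speeds.
- env.read_joint_torque(): joint torques, N m.
- env.read_tcp_pos(): TCP position.
- env.read_eef_rot(): TCP orientation.
- env.read_wrist_force(): force on the tool from outside, world axes, zero at the start.
- env.read_moment(): the same for the moment, N m.
- env.read_width(): finger opening in m.
Only numpy, scipy, OpenCV 4.12 (cv2) and the standard library are available. Lean on these libraries where they do the work, as an engineer would, in place of code of your own. Each camera call takes 0.05 s, during which the arm holds its last target. There are 200 camera calls.

## Task

One of the four round push-fit covers on the parts case has not been pushed home. With closed fingertips press lightly near the edge of one cover after another until you find the one that rocks, then press that cover at its middle until it is fully home and no longer rocks. Only press: do not pinch, lift or pull off any cover, leave the other things on the table where they are, and finish clear of everything.

Things in the scene. Friction and masses are not known exactly. Their poses are not given: they have to be found in the camera images.
- case: Black parts case, 180 x 180 mm, 60 mm high, heavy and fixed. Origin: centre of its underside; x points to its back (catches and handle are on the -x side, nearest the robot), y to its left, z up. On top are four round grey covers, 66 mm across, 2 x 2, 82 mm apart, each in a black collar 76 mm across with its rim at z = 70 mm. Home covers have flat tops at z = 73 mm and do not give.
- well_1 (a point): Centre of the front left well of the case, at the height of the top of a home cover (73 mm above the table). Fixed to the case, axes as the case's. It does not tell whether the cover here is the loose one.
- well_2 (a point): Centre of the front right well of the case, at the height of the top of a home cover (73 mm above the table). Fixed to the case, axes as the case's. It does not tell whether the cover here is the loose one.
- well_3 (a point): Centre of the back left well of the case, at the height of the top of a home cover (73 mm above the table). Fixed to the case, axes as the case's. It does not tell whether the cover here is the loose one.
- well_4 (a point): Centre of the back right well of the case, at the height of the top of a home cover (73 mm above the table). Fixed to the case, axes as the case's. It does not tell whether the cover here is the loose one.
- loose_drop (a joint): How far the loose cover (in any well, drawn anew each time) is pressed down its central stem, m: 0 to 0.001 at the start (its top then 4 to 5 mm above a home one's), 0.005 fully home, negative if pulled up. About 10 N or more at its middle slides it to its stop, where it stays and cannot rock; 4 N near the edge does not slide it.
- loose_rock_x (a joint): Rocking angle of the loose cover about the case's x axis, rad: 0 level, positive when its right (-y) edge is down, negative when its left is. Until it is home, about 2 N at 20 to 30 mm from its middle, in any direction, sinks that edge 4 to 5 mm onto a stop (0.13 to 0.17 rad in all); let go, it springs back level.
- loose_rock_y (a joint): The same about the case's y axis, rad: 0 level, positive when its back (+x) edge is down, negative when its front (-x) edge is. A press towards a corner of the case shows in both angles.
- bottle_10: Bystander: black bottle with an orange cap, 66 mm across and 151 mm high, standing to the left of the case. Origin at the centre of its underside.
- tub_11: Bystander: round tub with a dark lid, 101 mm across and 73 mm high, to the right of the case. Origin at the centre of its underside.
- tape_measure: Bystander: yellow tape measure, 36 x 87 x 64 mm, behind the case. Origin at the centre of its underside.

How it is judged:
On the way, in this order (a step that is already met when the one before it is completed fails the run):
1. the loose cover has been rocked by pressing near its edge (over 0.05 rad about either axis) while still not pushed down (less than 2.2 mm) ((value of joint any of loose_rock_x, loose_rock_y above 0.05 rad or value of joint any of loose_rock_x, loose_rock_y below -0.05 rad) and value of joint loose_drop below 0.0022 m), for 0.1 s.
2. the loose cover is pressed home (4 mm or more of its 5 mm) (value of joint loose_drop above 0.004 m), for 0.2 s.
At the end, for the whole second after the job is handed in: The loose cover is home (4 mm or more of its 5 mm travel) and level within 0.03 rad about both axes, and the bystanders are at rest (value of joint loose_drop above 0.004 m and not (value of joint any of loose_rock_x, loose_rock_y above 0.03 rad or value of joint any of loose_rock_x, loose_rock_y below -0.03 rad) and linear speed of each of bottle_10, tub_11, tape_measure below 0.02 m/s); the robot touches nothing.
It fails at once if the loose cover is lifted (pulled up its stem by over 3 mm) (value of joint loose_drop below -0.003 m).
It fails at once if the bottle is moved by over 20 mm (distance of bottle_10 from where it was at the start of the episode above 0.02 m).
It fails at once if the tub is moved by over 20 mm (distance of tub_11 from where it was at the start of the episode above 0.02 m).
It fails at once if the tape measure is moved by over 20 mm (distance of tape_measure from where it was at the start of the episode above 0.02 m).
It also fails if it takes over 45 s, if anything falls off the work surface, if the arm or the gripper's body presses on something with over 40 N, if the wrist force passes 120 N, or if a joint passes its speed limit or range.

## Working session

There is one attempt and no reset: what is moved stays moved. The work goes in short steps, each a Python script; the robot and the scene stay as the last script left them, time stands still between calls to the robot, and variables do not carry over. Pictures are saved under pics/ and viewed, about 8 in all and at most 12, crops included, and the job is handed in when it is done.

```bash
mkdir -p pics; python3 - <<'E'
from bench import env
import cv2
for n in("top","scene"):
    f=env.grab_frame(n); cv2.imwrite(f"pics/{n}0.png",f[:,:,::-1]); m=env.camera_model(n); print(n,m)
print(env.read_time_s(),env.tips_ahead,env.read_eef_rot())
E
```

```text
top {'K': array([[442.56533281,   0.        , 282.10868912],
       [  0.        , 442.56533281, 216.08421603],
       [  0.        ,   0.        ,   1.        ]]), 'k1': -0.08469214874037083, 'T': array([[ 1.89173090e-04, -9.94822540e-01,  1.01627153e-01,
         4.78313161e-01],
       [-9.99673496e-01,  2.40856517e-03,  2.54381450e-02,
        -2.62507432e-01],
       [-2.55512156e-02, -1.01598783e-01, -9.94497271e-01,
         1.15260450e+00],
       [ 0.00000000e+00,  0.00000000e+00,  0.00000000e+00,
         1.00000000e+00]])}
scene {'K': array([[399.29642115,   0.        , 283.15704854],
       [  0.        , 399.29642115, 214.10522838],
       [  0.        ,   0.        ,   1.        ]]), 'k1': -0.03786143905296861, 'T': array([[ 0.57774541, -0.58005998,  0.5742305 ,  0.12240766],
       [-0.81603306, -0.39555658,  0.42145586, -0.60502085],
       [-0.01732903, -0.71208526, -0.70187911,  0.66441645],
       [ 0.        ,  0.        ,  0.        ,  1.        ]])}
0.1 0.014 [-3.14128428e+00  1.94176527e-03  1.19205216e+00]
```

View pics/top0.png

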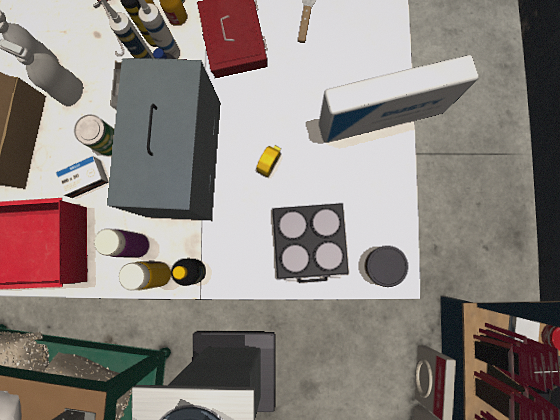

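View pics/scene0.png

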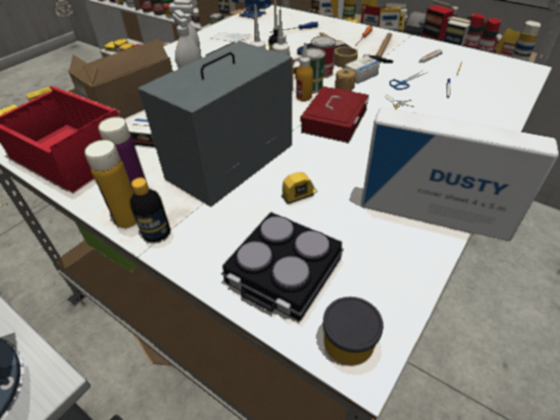

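The top view shows the case at about (310,241) with covers near (292,224), (326,219), (295,258) and (329,257). The bottle is at (187,271), the tub at (385,266) and the tape at (268,160). The scene view agrees, and a tall grey cabinet stands between the arm and the case.

```bash
cat > h.py <<'E'
import numpy as np, cv2
from bench import env
def ray(n,p):
    m=env.camera_model(n); K=m["K"]
    q=cv2.undistortPoints(np.array([[p]],float),K,np.array([m["k1"],0,0,0,0.]))[0,0]
    return m["T"][:3,3], m["T"][:3,:3]@np.array([q[0],q[1],1])
def plane(n,p,z):
    o,d=ray(n,p); return o+d*(z-o[2])/d[2]
def tri(p,q):
    o,d=ray("top",p); a,b=ray("scene",q)
    s=np.linalg.lstsq(np.c_[d,-b],a-o,rcond=None)[0]
    u,v=o+s[0]*d,a+s[1]*b
    return (u+v)/2, np.linalg.norm(u-v)
def covers(n,f,roi):
    x0,y0,x1,y1=roi; g=cv2.cvtColor(f,cv2.COLOR_RGB2GRAY)[y0:y1,x0:x1]
    hi=200 if n=="top" else 170
    m=cv2.inRange(g,75,hi)
    k,l,s,c=cv2.connectedComponentsWithStats(m)
    return [(c[i]+[x0,y0],s[i]) for i in range(1,k) if s[i][4]>250]
E
python3 - <<'E'
from h import *
np.set_printoptions(precision=4,suppress=True)
for n,roi in(("top",(276,206,346,276)),("scene",(230,212,335,295))):
    f=cv2.cvtColor(cv2.imread(f"pics/{n}0.png"),cv2.COLOR_BGR2RGB)
    for c,s in covers(n,f,roi): print(n,c,s,plane(n,c,.073))
print("cab handle",tri((150,130),(217,62)))
print("cab near corner",tri((212,206),(196,118)) )
print("bottle cap",plane("top",(181,271),.151),"tub",plane("top",(386,264),.073),"tape",plane("top",(268,160),.06))
E
```

```text
top [325.6834 222.1419] [ 36   3  28  27 578] [ 0.5735 -0.3415  0.073 ]
top [292.2965 224.4737] [  3   6  28  27 570] [ 0.5679 -0.2598  0.073 ]
top [328.5812 255.4992] [ 38  36  29  28 597] [ 0.4922 -0.3478  0.073 ]
top [294.8433 258.    ] [  6  39  27  27 587] [ 0.4862 -0.2659  0.073 ]
scene [279.9489 242.0156] [   0    0  105   57 2174] [ 0.5387 -0.29    0.073 ]
scene [290.5609 270.685 ] [ 43  44  36  30 838] [ 0.4926 -0.3471  0.073 ]
cab handle (array([0.7466, 0.0297, 0.2841]), np.float64(0.003602073365881523))
cab near corner (array([ 0.5789, -0.0875,  0.2655]), np.float64(0.02949671663677352))
bottle cap [ 0.4557 -0.007   0.151 ] tub [ 0.4712 -0.487   0.073 ] tape [ 0.7322 -0.199   0.06  ]
```

```bash
cat >> h.py <<'E'
W={1:(.4862,-.2659),2:(.4922,-.3478),3:(.5679,-.2598),4:(.5735,-.3415)}
YAW=.073; ROT=[np.pi,0,np.pi/2+YAW]; EX=np.array([np.cos(YAW),np.sin(YAW)])
def at(w,off,z): return np.r_[np.array(W[w])+off*EX,z]
def fz(): return round(float(env.read_wrist_force()[2]),2)
def probe(w,off,f=3.0):
    env.move_straight(at(w,off,.105),vel=.1); f0=fz()
    a=env.move_straight(at(w,off,.081),vel=.012,stop_force=1.0); z1=env.read_tcp_pos()[2]; f1=fz()-f0
    b=env.move_straight(at(w,off,.081),vel=.008,stop_force=max(f-f1,.5)) if f1<f-.5 else None
    z2=env.read_tcp_pos()[2]; env.hold(.25); z3=env.read_tcp_pos()[2]
    print("well",w,"off",off,a,b,"z mm %.2f %.2f %.2f"%(z1*1e3,z2*1e3,z3*1e3),"f",f0,round(f1,2),round(fz()-f0,2),"t",env.read_time_s(),flush=True)
    env.move_straight(at(w,off,.105),vel=.08)
E
python3 - <<'E'
from h import *
p=env.read_tcp_pos(); r=env.read_eef_rot()
env.move_straight([p[0],p[1],.42],vel=.3)
env.grip(0)
env.goto(at(1,-22,.42) if 0 else at(1,-.022,.42),ROT)
print(env.read_joint_pos(),env.read_time_s())
env.move_straight(at(1,-.022,.13),vel=.2)
print(env.read_tcp_pos(),env.read_eef_rot(),env.read_width(),env.read_time_s())
cv2.imwrite("pics/s1.png",env.grab_frame("scene")[150:330,180:400,::-1].repeat(3,0).repeat(3,1))
probe(1,-.022)
E
```

```text
[-7.30316289e-01  2.43416945e-01  1.39975633e+00  2.32812478e-04
  1.49843184e+00 -2.37511756e+00] 4.6833
[ 0.46481292 -0.26790869  0.13085995] [3.14020984e+00 1.41951939e-03 1.64391669e+00] -0.000251489902238199 6.2833
well 1 off -0.022 True None z mm 87.09 87.09 87.10 f -0.44 4.49 6.2 t 8.35
```

View pics/s1.png

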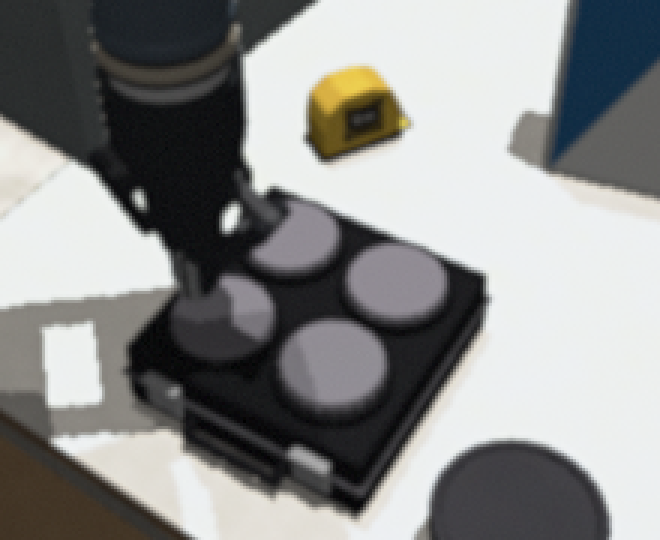

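The closed fingers are over the front-left cover. That one stopped rigidly at the home height of 87.1 mm, so I'll probe the rest.

```bash
sed -i 's/^    env.move_straight(at(w,off,.105),vel=.08)/    env.move_straight(at(w,off,.105),vel=.08); return z1/' h.py
python3 - <<'E'
from h import *
for w in(2,4,3):
    if probe(w,-.022)>.0885: break
E
```

```text
well 2 off -0.022 True True z mm 91.02 90.43 90.29 f -0.15 1.16 1.98 t 11.45
```

Well 2 is proud by 4 mm and gives, so it is the loose one. The wide fingertip's inner edge gave too short a lever, so I'll press farther out.

```bash
python3 - <<'E'
from h import *
env.move_straight(at(2,-.030,.097),vel=.1); f0=fz()
for z in(.0912,.0904,.0897,.089,.0884,.0878):
    env.move_straight(at(2,-.030,z),vel=.008,stop_force=3.2); env.hold(.05)
    f=fz()-f0; print(z,"%.2f"%(env.read_tcp_pos()[2]*1e3),round(f,2),env.read_time_s())
    if f>2.9: break
env.hold(.3); print(fz()-f0)
cv2.imwrite("pics/s2.png",env.grab_frame("scene")[200:320,220:360,::-1].repeat(5,0).repeat(5,1))
E
```

```text
0.0912 91.23 2.36 12.975
0.0904 90.43 1.71 13.275
0.0897 89.72 2.72 13.575
0.089 88.96 3.93 13.875
3.59
```

View pics/s2.png

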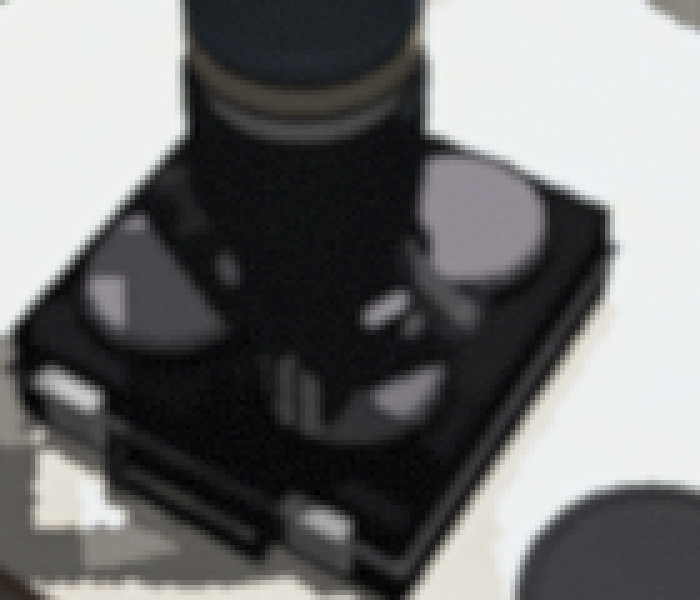

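The front edge sank about 2.5 mm under roughly 3.6 N, where a home cover gave nothing. Next I'll release, press the opposite edge for confirmation, check the height is still proud, and then press the middle.

```bash
python3 - <<'E'
from h import *
env.move_straight(at(2,-.030,.097),vel=.05)
env.move_straight(at(2,.028,.097),vel=.1); f0=fz()
for z in(.0912,.0904,.0897,.089,.0884):
    env.move_straight(at(2,.028,z),vel=.008,stop_force=3.2); env.hold(.1)
    f=fz()-f0; print(z,"%.2f"%(env.read_tcp_pos()[2]*1e3),round(f,2),env.read_time_s())
    if f>3.2: break
env.hold(.15)
env.move_straight(at(2,.028,.097),vel=.05)
env.move_straight(at(2,0,.097),vel=.1); f0=fz()
a=env.move_straight(at(2,0,.0875),vel=.008,stop_force=1.2); print("mid contact",a,env.read_tcp_pos()[2],fz()-f0,env.read_time_s())
E
```

```text
0.0912 91.27 -0.36 16.2417
0.0904 90.52 1.22 16.5917
0.0897 89.85 0.42 16.9417
0.089 89.15 1.5 17.2917
0.0884 88.58 3.34 17.6417
mid contact True 0.09171348869992406 4.48 19.275
```

The middle is still at full height (91.7 mm) and both edges sank about 3 mm, so the cover was rocked but not slid. Now I'll press it home.

```bash
python3 - <<'E'
from h import *
a=env.move_straight(at(2,0,.083),vel=.012,stop_force=25); print("press",a,env.read_tcp_pos()[2],fz()); env.hold(.5); print(env.read_tcp_pos()[2],fz(),env.read_time_s())
env.move_straight(at(2,0,.105),vel=.05)
for o in(-.026,.026): probe(2,o)
E
```

```text
press False 0.08664958694175702 22.79
0.08664273703379843 23.22 20.6
well 2 off -0.026 True None z mm 86.87 86.87 86.79 f 0.36 2.81 5.42 t 23.225
well 2 off 0.026 True None z mm 86.79 86.79 86.74 f -0.18 4.5 6.83 t 25.9083
```

The cover is home at 86.8 mm and both edges are now rigid. I'll retreat and hand in.

```bash
python3 - <<'E'
from h import *
env.move_straight(at(2,0,.35),vel=.2); env.hold(.3)
f=env.grab_frame("scene"); cv2.imwrite("pics/end.png",f[:,:,::-1])
print(env.read_tcp_pos(),env.read_wrist_force(),env.read_time_s()); env.hand_in()
E
```

```text
[ 0.49217441 -0.34773372  0.34948116] [-0.17899057  0.64348042  0.20820953] 28.025
the job is handed in; nothing more can be done
```

View pics/end.png

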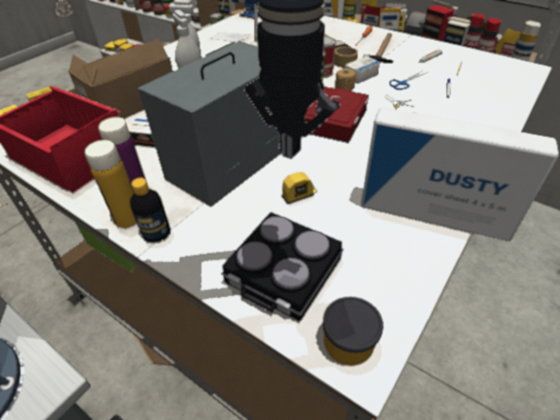

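The loose cover was the front right one (well_2). It is now pressed home, and I handed the job in at 28.0 s; no verdict was reported.

- **Finding it:** The front left cover (well_1) was rigid at home height. Well_2 stood about 4 mm higher. Its front and back edges each sank roughly 2.5–3 mm under light presses of up to 3.9 N. I stopped there, so wells 3 and 4 were not probed.
- **Still unslid:** Before the final press, the middle of well_2 was still at its full raised height.
- **Pressing home:** I pressed the middle at about 23 N and it sank 5 mm. Both edges then stood rigid at home height under 5–7 N, with no rocking.
- **Finish:** In the last picture the arm is well clear, and the bottle (150,210), tub (352,330) and tape measure (297,187) are where they started.

No check failed. The first edge press on well_2 gave only 0.7 mm, because the fingertip was too near the middle, so I repeated it farther out. The force readings were noisy by a few tenths of a newton, up to about 1 N. The rocking angle was judged from the sink depth, not measured directly.

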